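# Wake, settle and zero the gold scale

## Task

Get the jeweller's scale ready by touch alone, always gently: push the green key fully in so that it stays in, then lightly press the scale's round steel pan down by about half a centimetre and let it come back up, and finally push the yellow key fully in, leaving the pan alone from then on. Do not press the red key or the pan and yellow key out of turn. Nothing is to be grasped, lifted or pushed aside: the key blocks and everything else on the bench stay where they stand.

Things in the scene. Friction and masses are not known exactly. Their poses are not given: they have to be found in the camera images.
- green_key (a joint): travel of the green key's latch in m: 0 = out (starts at 0 to 1 mm), 0.008 = fully in. It is held by friction only: it moves at about 2.5 N and stays as deep as it was pushed. Counts as in from 5 mm; press with less than 20 N.
- green_top (a point): centre of the flat top of the green key's cap, round, plastic, 33 mm in diameter, 20 mm above its block (48 mm above the bench) when out and 12 mm when in. The cap is cushioned on the latch by a stiff spring that starts to give at 2 N, by 1 mm per N, at most 7 mm (9 N), and then springs back: push the top about 11 mm down in all, or until the push reaches 5 to 6 N. The point moves with the cap; z up
- green_block: black plastic block on rubber feet, 52 x 52 mm, 28 mm high, 0.4 kg, standing loose on the bench, with the green key in the middle of its top. Origin: centre of its underside; z up. It may stand in any of three places. To be left where it stands (within 15 mm) and never lifted
- yellow_key (a joint): travel of the yellow key's latch in m: 0 = out (starts at 0 to 1 mm), 0.008 = fully in. It is held by friction only: it moves at about 2.5 N and stays as deep as it was pushed. Counts as in from 5 mm; press with less than 20 N.
- yellow_top (a point): centre of the flat top of the yellow key's cap, round, plastic, 33 mm in diameter, 20 mm above its block (48 mm above the bench) when out and 12 mm when in. The cap is cushioned on the latch by a stiff spring that starts to give at 2 N, by 1 mm per N, at most 7 mm (9 N), and then springs back: push the top about 11 mm down in all, or until the push reaches 5 to 6 N. The point moves with the cap; z up
- yellow_block: black plastic block on rubber feet, 52 x 52 mm, 28 mm high, 0.4 kg, standing loose on the bench, with the yellow key in the middle of its top. Origin: centre of its underside; z up. It may stand in any of three places. To be left where it stands (within 15 mm) and never lifted
- red_key (a joint): travel of the red key's latch in m: 0 = out (starts at 0 to 1 mm), 0.008 = fully in. It is held by friction only: it moves at about 2.5 N and stays as deep as it was pushed. Not to be pressed (must stay under 3 mm).
- red_top (a point): centre of the flat top of the red key's cap, round, plastic, 33 mm in diameter, 20 mm above its block (48 mm above the bench) when out and 12 mm when in. The cap is cushioned on the latch by a stiff spring that starts to give at 2 N, by 1 mm per N, at most 7 mm (9 N), and then springs back: push the top about 11 mm down in all, or until the push reaches 5 to 6 N. The point moves with the cap; z up
- red_block: black plastic block on rubber feet, 52 x 52 mm, 28 mm high, 0.4 kg, standing loose on the bench, with the red key in the middle of its top. Origin: centre of its underside; z up. It may stand in any of three places. To be left where it stands (within 15 mm) and never lifted
- scale: white bench scale fixed to the bench, 150 mm long (its x) x 124 mm wide x 34 mm high, green display strip at its -x end. Origin: centre of its underside; z up
- pan_top (a point): centre of the flat top of the scale's round steel pan, 100 mm in diameter, 6 mm thick, 52 mm above the bench when up, 18 mm from the scale's middle along its +x. The point moves with the pan; z up
- pan (a joint): travel of the sprung pan in m: 0 = up, 0.011 = hard stop down. It springs back by itself; about 1.2 N starts it, then 0.6 N per mm (4 N at 5 mm, 8 N at the stop). Counts as pressed from 3 mm (pressed out of turn from 4 mm); press with less than 20 N
- weight_large: brass weight with a knob, 32 mm in diameter, 49 mm tall. Loose bystander, to be left where it stands (within 15 mm, not lifted). Origin: centre of its underside, z up
- weight_small: brass weight with a knob, 24 mm in diameter, 41 mm tall. Loose bystander, to be left where it stands (within 15 mm, not lifted). Origin: centre of its underside, z up
- anvil: small steel bench anvil on a 75 x 95 mm foot, 62 mm tall, 0.95 kg, horn along its -y, 80 mm out from the middle at 52 mm height, cone. Loose bystander, to be left where it stands (within 15 mm, not lifted). Origin: centre of its underside, z up
- loupe: white folding loupe lying flat, 80 x 34 mm, 15 mm high. Loose bystander, to be left where it stands (within 15 mm, not lifted). Origin: near its middle on its underside, long axis x
- jar: amber jar with black cap, 48 mm in diameter, 50 mm tall. Loose bystander, to be left where it stands (within 15 mm, not lifted). Origin: centre of its underside, z up
- dish: white ceramic dish, 80 mm in diameter, 22 mm high. Loose bystander, to be left where it stands (within 15 mm, not lifted). Origin: centre of its underside, z up
Mind the look-alikes: they are no part of the job. What is shaped like the yellow_block but purple or turquoise is not meant.

How it is judged:
By the outcome, as a careful person would: the job done as asked, in the order asked, and still so for the second after the job is handed in, with the robot touching nothing.
It also fails if it takes over 51 s, if anything falls off the work surface, if the arm or the gripper's body presses on something with over 40 N, if the wrist force passes 120 N, or if a joint passes its speed limit or range.

## Robot

A 7-joint arm with a two-finger parallel gripper is mounted at the origin on the work surface. World frame = base frame: x ahead of the robot, y to its left, z up, the work surface at z = 0. Lengths are in m, angles in rad, forces in N, time in s.
With the tool pointing down it reaches from about 0.4 to 0.85 m from the base axis. Payload 10.4 kg.
Tool frame: the origin (TCP) lies between the finger pads; the fingertips stand manip.finger_overhang ahead of it and the grasp point (between the pads) lies 11 mm behind it (manip.finger_overhang is the distance from the TCP to the fingertips, in m); x points along the fingers, z is the direction in which the jaws open and shut, and the axes are right-handed (so a half turn about x gives the same grasp; the last joint's range is limited). The gripper opens to 85 mm and grips with 20 to 120 N. Pads are 22 mm wide; open, the fingers measure 114 mm over their backs; the gripper's body (76 mm by 85 mm) begins 54 mm behind the grasp point. The pads swing forward as they close: fully open they stand 13 mm farther back than shut.
Start: joints at [-1.271, 0.332, -0.065, 1.46, 0.022, 1.35, -0.088], TCP at [0.198, 0.593, 0.239] pointing down, gripper open.
Joint ranges: [-2.6, 2.6], [-0.5, 2.12], [-1.47, 1.34], [0.16, 2.42], [-1.27, 4.41], [0.06, 2.06], [-2.6, 2.6]. Speed limits (rad/s): [2.22, 2.22, 2.79, 2.79, 3.14, 3.14, 3.14].

## Interface

Orientations are given as a unit quaternion [x, y, z, w].
In Python, from workcell import get_obs, camera, workorder, manip gives the robot as it stands. The module is installed in compiled form; this text tells all that it offers.
- The arm moves only by the tool play_rows, never from a script. Its argument "increments" is text: rows parted by semicolons, each of 4 numbers parted by spaces: the shift along the tool's x, y, z in m, then the turn about the tool's x in rad. A call has 1 to 20 rows; each row shifts and turns the pose as measured when the row begins, along the tool's axes as they then stand; what a row does not reach is not made up. A row lasts 1/10 s, in which the tool goes at most 50 mm and 8.59 degrees, less where a joint would pass 70% of its speed; a pose out of reach is approached as far as the arm can. A call is refused whole if a number of a shift passes 0.05 or a number of a turn 0.15, either way. A call with a gripper value outside its range is refused whole. "hand" is the gripper command: -1 is fully open, 1 is shut, values between are in proportion, set as the call begins (left out, the last holds). The fingers move at their own pace and stop on an object; "squeeze" is the grip in N (left out, the last holds). Time passes only in rows, so rows that do not move let the fingers close. It gives the time, the measured TCP pose, the force and the opening at its end, in the units of the state.
- get_obs(): the state, without advancing time (a new reading comes with each control period).
- camera(name): name is "scene" or "side" or "wrist"; returns a dict with "img" (420x560x3 uint8, blue, green, red), "fov_y" (degrees; the focal length in pixels is half the picture's height over the tangent of half this angle, whatever the lens; pixels are square), "cx", "cy" (the principal point, pixels), "R" (3x3) and "t" (3): a world point X has camera coordinates R X + t; the wrist camera has in their place "tool_from_camera" (4x4, takes a point from camera to tool coordinates, whose origin is the TCP and whose axes are the tool frame's). Camera axes: x right, y down, z forward; pixel columns grow to the right and rows downward; lengths in m; the calibration is good to about 2 mm. The wrist camera is an equidistant fisheye: a pixel r from the principal point sees the ray r / f radians off the axis. A picture is of the moment at which its call begins: read the wrist's pose just before it. There is no depth.
- workorder.hand_in(): hands the job in, once; it reports no verdict.
The state is a dict: "clock": time; "joint_pos": joint angles; "joint_velocities": joint speeds; "tau": joint torques, N m; "position": TCP position; "ee_rot": TCP orientation; "ft_force": force on the tool from outside, world axes, zero at the start; "torque": the same for the moment, N m; "grip_width": opening from 0.0 (shut) to 1.0 (fully open).
Only numpy, scipy, OpenCV 4.12 (cv2) and the standard library are available. Lean on these libraries where they do the work, as an engineer would, in place of code of your own. Each camera call takes 0.05 s, during which the arm holds its last target.

## Working session

There is one attempt and no reset: what is moved stays moved. The work goes in short steps, Python scripts to look and compute and a tool call to move; the robot and the scene stay as the last step left them, time stands still between calls to the robot, and variables do not carry over. Pictures are saved under pics/ and viewed, and the job is handed in when it is done.

Besides the shell and the picture viewer there is one more tool, called after "Call:" as name(argument=value, ...) on one line, values as JSON. play_rows: Moves the arm, as the interface text tells. Its arguments: {"type":"object","properties":{"increments":{"type":"string"},"hand":{"type":"number"},"squeeze":{"type":"number"}},"required":["increments"]}

```bash
mkdir -p pics
python3 - <<'E'
from workcell import get_obs,camera,manip
import cv2
o=get_obs()
for k,v in o.items(): print(k,v)
print(manip.finger_overhang)
for n in ["scene","side","wrist"]:
    c=camera(n); cv2.imwrite(f"pics/{n}0.png",c["img"]); print(n,{k:v for k,v in c.items() if k!="img"})
E
```

```text
clock 0.0
joint_pos [-1.27062398  0.33289427 -0.06471098  1.46095645  0.02161969  1.34987872
 -0.08849764]
joint_velocities [-0.00135255  0.00106108  0.00168488  0.00152611  0.00048608  0.0001694
  0.00020055]
tau [-1.26377981e-03 -6.25431776e+01  4.82964457e-02 -3.91617036e+01
  1.62019447e-02  9.59162659e-03  3.59040473e-05]
position [0.19813692 0.59237787 0.23849474]
ee_rot [-0.41349093  0.57423368  0.41284985  0.57344218]
ft_force [0.19616081 0.08683845 0.36813634]
torque [-0.02827914 -0.00826923 -0.03250237]
grip_width 1.0037433839524066
0.008
scene {'fov_y': 47.45095182314509, 'cx': 277.6604791114008, 'cy': 209.31396741268787, 'R': array([[ 0.07784002,  0.99681484, -0.0173525 ],
       [ 0.55028266, -0.05747167, -0.8329982 ],
       [-0.83134224,  0.05529182, -0.55300352]]), 't': array([-0.0619413 , -0.26697702,  1.81392269])}
side {'fov_y': 49.53098089682813, 'cx': 273.38643973810565, 'cy': 207.46669546161266, 'R': array([[ 0.90389121, -0.42773619, -0.00473584],
       [-0.29731672, -0.62025232, -0.72587177],
       [ 0.30754421,  0.65751716, -0.68781374]]), 't': array([-0.48839516,  0.22459662,  0.94456428])}
wrist {'fov_y': 65.70646984690485, 'cx': 282.21681052239995, 'cy': 210.0259879869235, 'tool_from_camera': array([[-1.03708208e-03, -3.07785242e-01,  9.51455290e-01,
        -1.34165281e-01],
       [ 4.14880685e-04, -9.51455852e-01, -3.07784972e-01,
         7.90902532e-02],
       [ 9.99999376e-01,  7.55421436e-05,  1.11443197e-03,
        -6.74929870e-04],
       [ 0.00000000e+00,  0.00000000e+00,  0.00000000e+00,
         1.00000000e+00]])}
```

View pics/scene0.png

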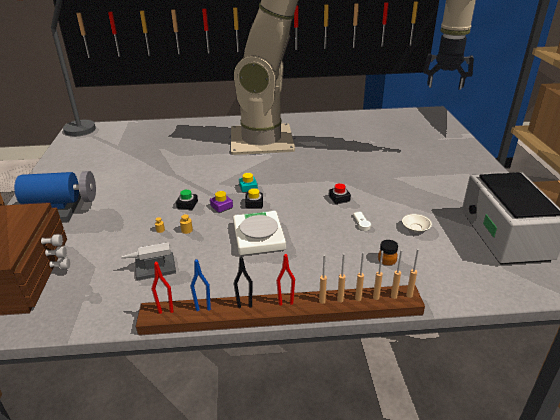

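View pics/side0.png

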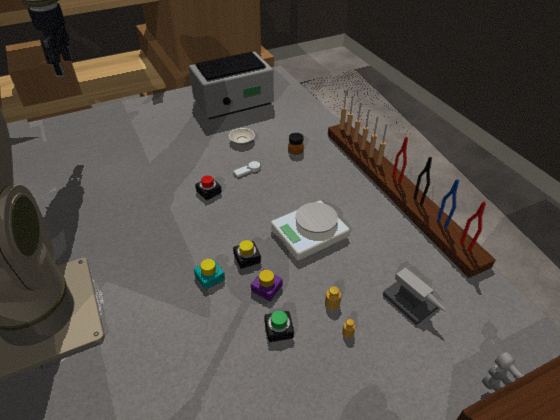

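View pics/wrist0.png

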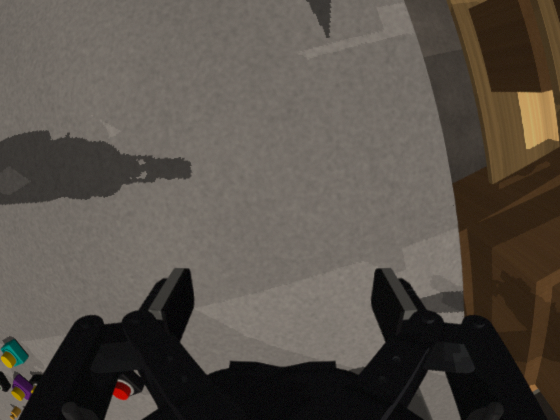

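The scene view shows three yellow caps: on the turquoise block (249,178), the purple block (221,197) and the black block (254,194). Black is the one wanted. The green cap is at (186,195), red at (340,188) and the pan at (259,227). Next I'll measure these and take a close crop.

```bash
cat > h.py <<'E'
import numpy as np,cv2
from workcell import camera,get_obs
def cam(n):
    c=camera(n); h=c["img"].shape[0]; c["f"]=h/2/np.tan(np.radians(c["fov_y"]/2)); return c
def ray(c,p):
    d=np.array([(p[0]-c["cx"])/c["f"],(p[1]-c["cy"])/c["f"],1]); R=c["R"]; return -R.T@c["t"],R.T@d
def onz(c,p,z):
    o,d=ray(c,p); return o+d*(z-o[2])/d[2]
def proj(c,X):
    q=c["R"]@np.array(X)+c["t"]; return np.array([c["cx"]+c["f"]*q[0]/q[2],c["cy"]+c["f"]*q[1]/q[2]])
def tri(c1,p1,c2,p2):
    o1,d1=ray(c1,p1);o2,d2=ray(c2,p2)
    s=np.linalg.lstsq(np.c_[d1,-d2],o2-o1,rcond=None)[0]
    a=o1+d1*s[0];b=o2+d2*s[1]; return (a+b)/2,np.linalg.norm(a-b)
E
python3 - <<'E'
from h import *
cs={n:cam(n) for n in("scene","side")}
rng={"yellow":((20,150,120),(33,255,255)),"green":((50,120,60),(75,255,255)),"red":((0,180,100),(6,255,255)),"pan":None}
for n,c in cs.items():
    hsv=cv2.cvtColor(c["img"],cv2.COLOR_BGR2HSV)
    for k,r in rng.items():
        if not r: continue
        m=cv2.inRange(hsv,r[0],r[1])
        N,l,s,ce=cv2.connectedComponentsWithStats(m)
        for i in range(1,N):
            if 30<s[i,4]<600: print(n,k,s[i],ce[i].round(1),"z.042:",onz(c,ce[i],.042).round(3))
a=cs["scene"]["img"][160:280,120:370]; b=cs["side"]["img"][160:360,180:360]
cv2.imwrite("pics/c1.png",cv2.resize(a,None,fx=3.2,fy=3.2,interpolation=2))
cv2.imwrite("pics/c2.png",cv2.resize(b,None,fx=3,fy=3,interpolation=2))
E
```

```text
scene yellow [243 173  10  10  81] [247.6 177. ] z.042: [ 0.36  -0.059  0.042]
scene yellow [248 189  11  10  84] [253.7 193. ] z.042: [ 0.457 -0.044  0.042]
scene yellow [215 191  11  10  91] [220.5 195.4] z.042: [ 0.46  -0.141  0.042]
scene yellow [181 215  10   9  40] [185.4 219.1] z.042: [ 0.573 -0.234  0.042]
scene green [180 190  12   9  88] [185.5 194. ] z.042: [ 0.441 -0.245  0.042]
scene green [484 215  12  22 113] [489.8 225.6] z.042: [0.686 0.567 0.042]
scene red [383   3   5  21  61] [384.7  12.9] z.042: [-1.916  0.985  0.042]
scene red [294   6   4  21  67] [295.7  16.7] z.042: [-1.895  0.339  0.042]
scene red [202   9   6  22  68] [204.7  19.6] z.042: [-1.907 -0.303  0.042]
scene red [109  12   7  22  68] [111.6  22.5] z.042: [-1.92  -0.949  0.042]
scene red [335 184  10   9  80] [339.7 187.8] z.042: [0.455 0.213 0.042]
scene red [277 254  18  52 287] [285.6 281.3] z.042: [0.848 0.015 0.042]
scene red [152 262  22  52 327] [161.1 288.9] z.042: [ 0.846 -0.266  0.042]
side yellow [239 240  14  11 117] [245.8 245.2] z.042: [ 0.452 -0.041  0.042]
side yellow [201 259  14  12 132] [207.5 264.4] z.042: [ 0.356 -0.057  0.042]
side yellow [259 270  15  12 139] [266.2 275.4] z.042: [ 0.458 -0.139  0.042]
side yellow [326 286  14  10  67] [332.2 290.6] z.042: [ 0.564 -0.233  0.042]
side yellow [344 319  11   9  42] [348.9 322.8] z.042: [ 0.554 -0.312  0.042]
side green [271 311  16  18 223] [278.5 318.7] z.042: [ 0.435 -0.246  0.042]
side red [201 176  12   8  73] [206.6 179.3] z.042: [0.449 0.217 0.042]
```

View pics/c1.png

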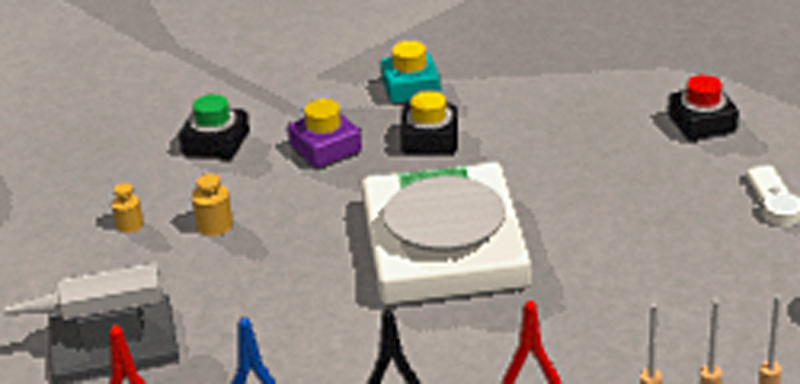

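View pics/c2.png

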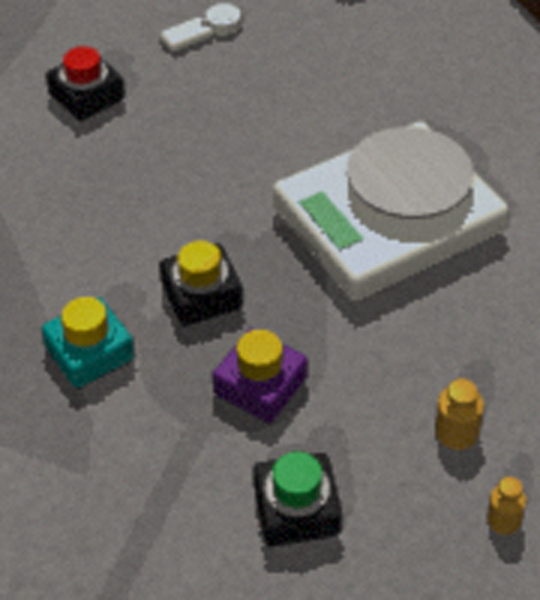

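```bash
cat >> h.py <<'E'
from scipy.spatial.transform import Rotation as Rn
def st(tgt=None):
    o=get_obs(); R=Rn.from_quat(o["ee_rot"]).as_matrix(); p=np.array(o["position"])
    print("t",round(o["clock"],2),"p",p.round(4),"F",np.round(o["ft_force"],2),"w",round(o["grip_width"],3))
    if tgt is not None: print("delta tool",(R.T@(np.array(tgt)-p)).round(4))
    return o,R,p
E
python3 - <<'E'
from h import *
o,R,p=st((0.50,0.20,0.2)); print(R.round(3)); st((0.438,-0.246,.12))
c=cam("scene");s=cam("side")
for k in (c,s): print(-k["R"].T@k["t"])
print("pan",tri(c,(259,226.6),s,(317,217.3)),onz(c,(259,226.6),.052),onz(s,(317,217.3),.052))
for n,a,b in(("g",(185.5,194),(278.5,318.7)),("y",(253.7,193),(245.8,245.2)),("r",(339.7,187.8),(206.6,179.3)),("purple",(220.5,195.4),(266.2,275.4))): print(n,tri(c,a,s,b))
E
```

```text
t 0.25 p [0.1982 0.5926 0.239 ] F [-0.3   0.47  0.74] w 1.0
delta tool [ 0.0391 -0.4108 -0.2766]
[[-0.    -0.948  0.317]
 [-0.     0.317  0.948]
 [-1.     0.    -0.   ]]
t 0.25 p [0.1982 0.5926 0.239 ] F [-0.3   0.47  0.74] w 1.0
delta tool [ 0.1193 -0.4934 -0.7192]
[ 1.6597249  -0.05389469  0.77963942]
[ 0.21773715 -0.69066493  0.81039968]
pan (array([ 0.63755938, -0.03657779,  0.0480819 ]), np.float64(0.0015363045163728987)) [ 0.64224322 -0.03605122  0.052     ] [ 0.63545324 -0.04087473  0.052     ]
g (array([ 0.43623147, -0.24473371,  0.03942969]), np.float64(0.0011469621527680398))
y (array([ 0.45280407, -0.0423012 ,  0.04085457]), np.float64(0.003455600501559374))
r (array([0.44954413, 0.21529926, 0.04085045]), np.float64(0.004214454815943202))
purple (array([ 0.45828172, -0.14018985,  0.0418788 ]), np.float64(0.002520671907405669))
```

Call:
play_rows(increments="0 -0.04 -0.027 0;0 -0.04 -0.027 0;0 -0.04 -0.027 0;0 -0.04 -0.027 0;0 -0.04 -0.027 0;0 -0.04 -0.027 0;0 -0.04 -0.027 0;0 -0.04 -0.027 0;0 -0.04 -0.027 0;0 -0.04 -0.027 0", hand=1, squeeze=20)

```text
clock: 1.35
position: [0.497, 0.2032, 0.238]
ee_rot: [-0.416, 0.57, 0.419, 0.572]
ft_force: [1.1, 1.1, 0.3]
grip_width: -0.001
```

Run:
```python
from h import *
o,R,p=st((0.437,-0.245,.2)); print(R.round(3))
```

```text
t 1.35 p [0.497  0.2032 0.238 ] F [1.07 1.09 0.25] w -0.001
delta tool [ 0.0362 -0.0791 -0.4454]
[[-0.001 -0.953  0.304]
 [ 0.004  0.304  0.953]
 [-1.     0.002  0.004]]
```

Call:
play_rows(increments="0.004 -0.008 -0.045 0;0.004 -0.008 -0.045 0;0.004 -0.008 -0.045 0;0.004 -0.008 -0.045 0;0.004 -0.008 -0.045 0;0.004 -0.008 -0.045 0;0.004 -0.008 -0.045 0;0.004 -0.008 -0.045 0;0.004 -0.008 -0.045 0;0.004 -0.008 -0.045 0;0 0 0 0;0 0 0 0")

```text
clock: 2.55
position: [0.4319, -0.275, 0.1964]
ee_rot: [-0.415, 0.571, 0.413, 0.576]
ft_force: [-0.5, 0.6, 0.5]
grip_width: -0.001
```

Run:
```python
from h import *
o,R,p=st((0.437,-0.245,.075)); print(R.round(3))
for n in("scene","side","wrist"):
    c=cam(n); cv2.imwrite(f"pics/{n}1.png",c["img"])
```

```text
t 2.55 p [ 0.4319 -0.275   0.1964] F [-0.45  0.6   0.47] w -0.001
delta tool [0.1215 0.0053 0.0294]
[[ 0.007 -0.949  0.315]
 [ 0.003  0.315  0.949]
 [-1.    -0.006  0.005]]
```

View pics/wrist1.png

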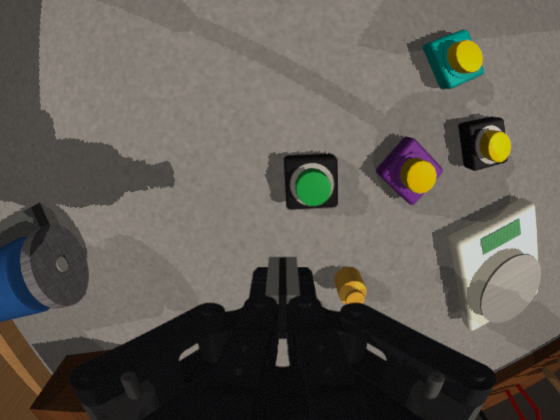

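View pics/side1.png

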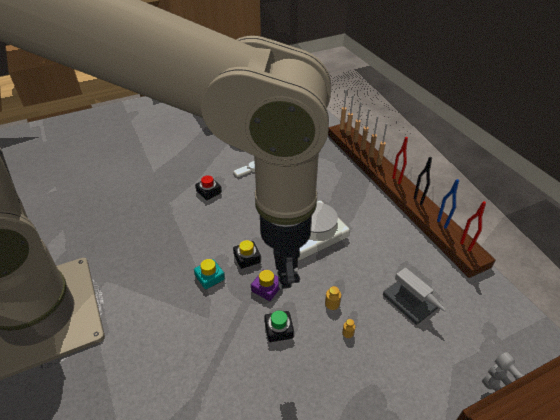

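The wrist view shows the green cap top at (314,187), the yellow-on-black cap at (498,147), the purple-block cap at (421,177) and the pan at (505,286). I'll cast rays from the wrist camera to cross-check.

```bash
cat >> h.py <<'E'
def wray(c,R,p,px,z):
    u=np.array([px[0]-c["cx"],px[1]-c["cy"]]); r=np.linalg.norm(u); th=r/c["f"]
    d=np.r_[u/r*np.sin(th),np.cos(th)]; T=c["tool_from_camera"]
    D=R@T[:3,:3]@d; O=p+R@T[:3,3]; return O+D*(z-O[2])/D[2]
E
python3 - <<'E'
from h import *
o,R,p=st(); c=cam("wrist")
hsv=cv2.cvtColor(c["img"],cv2.COLOR_BGR2HSV)
v=hsv[...,2]
for k,lo,hi in(("g",(50,120,60),(75,255,255)),("y",(20,150,120),(33,255,255))):
    N,l,s,ce=cv2.connectedComponentsWithStats(cv2.inRange(hsv,lo,hi))
    for i in range(1,N):
        if s[i,4]>200:
            print(k,s[i],ce[i].round(1),wray(c,R,p,ce[i],.046).round(4))
print("pan",wray(c,R,p,(506,286),.052))
x=c["img"][100:340,260:560]; cv2.imwrite("pics/w1c.png",cv2.resize(x,None,fx=2.5,fy=2.5))
E
```

```text
t 2.7 p [ 0.4325 -0.2735  0.1965] F [0.79 0.15 1.37] w 0.001
g [ 295  170   35   37 1007] [311.9 187.5] [ 0.434  -0.2452  0.046 ]
y [455  40  27  32 660] [468.3  55.7] [ 0.354  -0.0597  0.046 ]
y [488 132  23  30 544] [498.5 146.5] [ 0.4504 -0.0445  0.046 ]
y [406 161  30  32 746] [420.3 176.7] [ 0.4555 -0.1421  0.046 ]
pan [ 0.62330662 -0.04701606  0.052     ]
```

View pics/w1c.png

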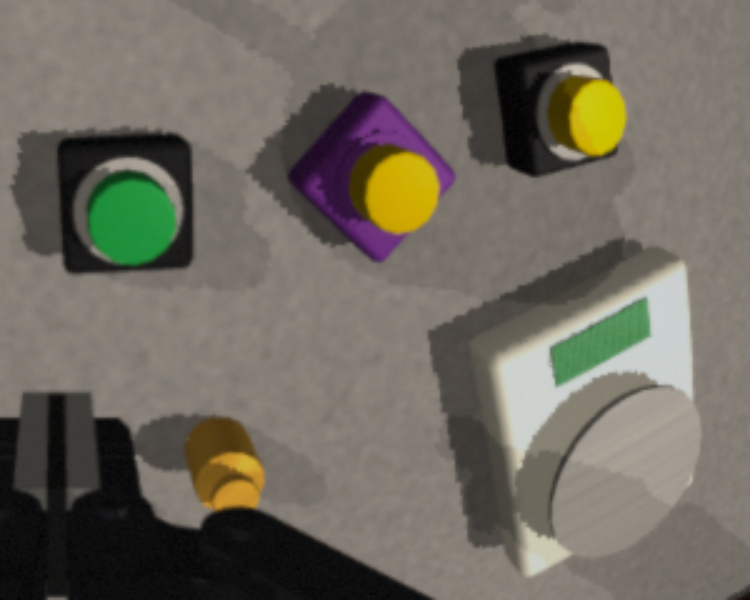

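Call:
play_rows(increments="0 0.002 0.014 0;0 0.001 0.012 0;0.03 0 0 0;0.03 0 0 0;0.02 0 0 0;0 0 0 0;0 0 0 0")

```text
clock: 3.45
position: [0.4436, -0.2379, 0.1164]
ee_rot: [-0.42, 0.564, 0.418, 0.575]
ft_force: [0.7, -0.4, 1.0]
grip_width: 0.002
```

Run:
```python
from h import *
st((0.435,-0.245,.065))
```

```text
t 3.45 p [ 0.4436 -0.2379  0.1164] F [ 0.69 -0.45  0.95] w 0.002
delta tool [ 0.0513  0.0066 -0.0098]
```

Call:
play_rows(increments="0.01 0.004 -0.006 0;0.01 0.002 -0.003 0;0.01 0 0 0;0.005 0 0 0;0 0 0 0;0 0 0 0")

```text
clock: 4.05
position: [0.4366, -0.2452, 0.081]
ee_rot: [-0.421, 0.563, 0.417, 0.575]
ft_force: [-0.2, -0.1, -0.6]
grip_width: 0.0
```

Run:
```python
from h import *
st((0.435,-0.245,.058))
```

```text
t 4.05 p [ 0.4366 -0.2452  0.081 ] F [-0.18 -0.05 -0.61] w 0.0
delta tool [ 0.0229  0.0019 -0.0005]
```

Call:
play_rows(increments="0.007 0.001 0 0;0.006 0 0 0;0.004 0 0 0;0.002 0 0 0;0 0 0 0")

```text
clock: 4.55
position: [0.4363, -0.2447, 0.0606]
ee_rot: [-0.422, 0.563, 0.417, 0.576]
ft_force: [0.9, 0.4, 0.3]
grip_width: -0.004
```

Run:
```python
from h import *
st((0.435,-0.245,.056))
for n in("wrist","side"):
    c=cam(n); cv2.imwrite(f"pics/{n}2.png",c["img"] if n=="wrist" else cv2.resize(c["img"][200:380,200:360],None,fx=3.2,fy=3.2))
```

```text
t 4.55 p [ 0.4363 -0.2447  0.0606] F [0.89 0.45 0.27] w -0.004
delta tool [ 0.0046  0.0013 -0.0007]
```

View pics/side2.png

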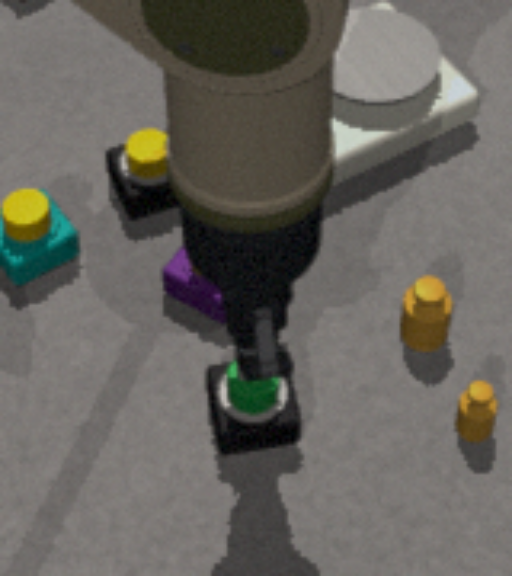

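View pics/wrist2.png

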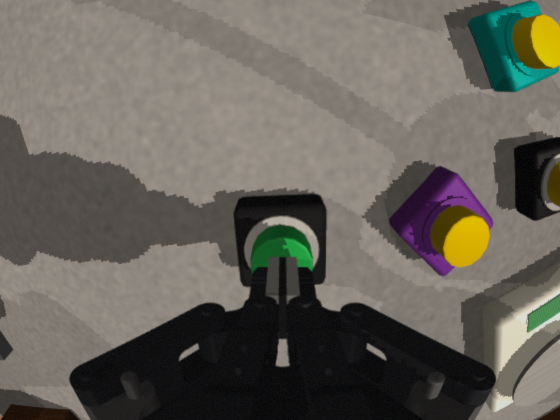

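The fingertips are centred over the green cap. I'll press down in small steps now.

Call:
play_rows(increments="0.003 0 0 0;0.003 0 0 0;0.002 0 0 0;0.002 0 0 0")

```text
clock: 5.05
position: [0.4371, -0.2449, 0.051]
ee_rot: [-0.422, 0.562, 0.417, 0.576]
ft_force: [-1.2, 1.2, 2.5]
grip_width: -0.003
```

Call:
play_rows(increments="0.002 0 0 0;0.002 0 0 0")

```text
clock: 5.25
position: [0.4371, -0.2449, 0.0466]
ee_rot: [-0.422, 0.563, 0.417, 0.576]
ft_force: [-1.7, 0.6, 3.8]
grip_width: 0.001
```

Call:
play_rows(increments="0.002 0 0 0;0.001 0 0 0")

```text
clock: 5.45
position: [0.4371, -0.245, 0.0435]
ee_rot: [-0.422, 0.563, 0.417, 0.576]
ft_force: [-2.2, 1.5, 6.9]
grip_width: 0.001
```

Green: 12.5 mm down at about 6.9 N, which fits the latch bottoming out. Lifting straight up, then I'll check.

Call:
play_rows(increments="-0.003 0 0 0;-0.006 0 0 0;-0.015 0 0 0;-0.03 0 0 0;-0.03 0 0 0;-0.02 0 0 0;0 0 0 0;0 0 0 0")

```text
clock: 6.25
position: [0.4347, -0.2456, 0.1522]
ee_rot: [-0.422, 0.563, 0.417, 0.576]
ft_force: [0.3, 0.9, -0.3]
grip_width: 0.001
```

Run:
```python
from h import *
o,R,p=st((0.634,-0.04,.15))
c=cam("wrist"); cv2.imwrite("pics/w3.png",c["img"])
s=cam("side"); cv2.imwrite("pics/s3.png",cv2.resize(s["img"][200:380,200:360],None,fx=3.2,fy=3.2))
for n,k in(("side",s),("wrist",c)):
    hsv=cv2.cvtColor(k["img"],cv2.COLOR_BGR2HSV)
    N,l,q,ce=cv2.connectedComponentsWithStats(cv2.inRange(hsv,(50,120,60),(75,255,255)))
    for i in range(1,N):
        if q[i,4]>60: print(n,q[i],ce[i].round(1), wray(c,R,p,ce[i],.04) if n=="wrist" else onz(s,ce[i],.038))
```

```text
t 6.25 p [ 0.4347 -0.2456  0.1522] F [ 0.34  0.9  -0.28] w 0.001
delta tool [ 0.0071 -0.1292  0.2555]
side [271 313  16  16 206] [278.5 320.3] [ 0.43496049 -0.2464987   0.038     ]
wrist [ 263  186   39   39 1229] [281.9 205.2] [ 0.4333597  -0.24462066  0.04      ]
```

View pics/s3.png

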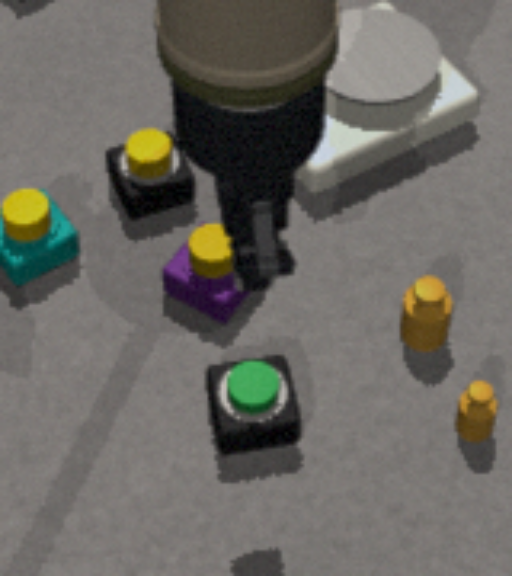

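View pics/w3.png

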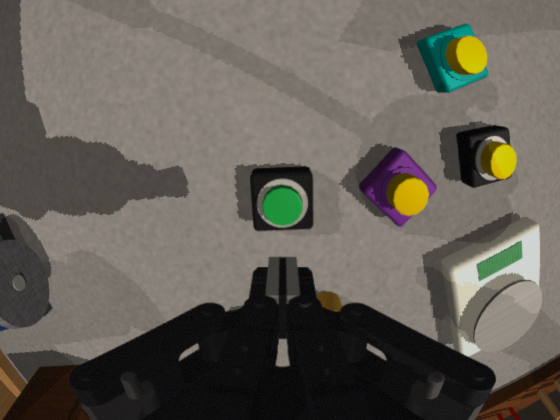

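Green's cap now sits low in its block, and the block hasn't moved. Moving to the pan.

Call:
play_rows(increments="0 -0.016 0.032 0;0 -0.02 0.04 0;0 -0.02 0.04 0;0 -0.02 0.04 0;0 -0.02 0.04 0;0 -0.012 0.024 0;0 -0.005 0.01 0;0 0 0 0;0 0 0 0")

```text
clock: 7.25
position: [0.6104, -0.0592, 0.1448]
ee_rot: [-0.417, 0.569, 0.418, 0.573]
ft_force: [-0.3, -1.2, 1.0]
grip_width: -0.003
```

Run:
```python
from h import *
o,R,p=st((0.634,-0.04,.08))
c=cam("wrist"); cv2.imwrite("pics/w4.png",c["img"])
```

```text
t 7.25 p [ 0.6104 -0.0592  0.1448] F [-0.33 -1.15  0.98] w -0.003
delta tool [ 0.065  -0.0166  0.0251]
```

View pics/w4.png

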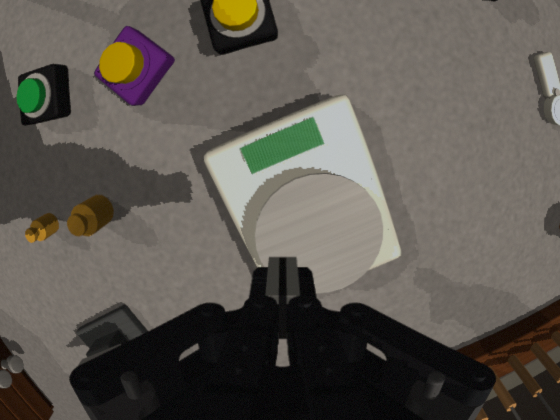

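The pan's centre is at about (319,233) here, with the fingers over its lower edge.

Run:
```python
from h import *
o,R,p=st()
c=cam("wrist")
q=wray(c,R,p,(319,233),.052);print(q); st((q[0],q[1],.08))
print(wray(c,R,p,(384,233),.052)-wray(c,R,p,(255,233),.052))
```

```text
t 7.3 p [ 0.6102 -0.0594  0.1449] F [-1.18 -0.31  0.31] w 0.001
[ 0.63094107 -0.03672931  0.052     ]
t 7.35 p [ 0.6103 -0.0596  0.1452] F [ 0.11 -0.38  0.59] w -0.001
delta tool [ 0.0654 -0.0126  0.0277]
[ 3.11115834e-02  9.49825534e-02 -2.77555756e-17]
```

Diameter comes out at 100 mm, so the measurement is sound.

Call:
play_rows(increments="0.005 -0.006 0.014 0;0.01 -0.005 0.01 0;0.015 0 0 0;0.015 0 0 0;0.008 0 0 0;0.003 0 0 0;0 0 0 0")

```text
clock: 8.05
position: [0.6276, -0.0412, 0.0834]
ee_rot: [-0.415, 0.57, 0.417, 0.573]
ft_force: [-0.4, -0.3, 0.3]
grip_width: 0.004
```

Run:
```python
from h import *
st((0.632,-0.038,.06))
```

```text
t 8.05 p [ 0.6276 -0.0412  0.0834] F [-0.42 -0.34  0.33] w 0.004
delta tool [ 0.0234 -0.0031  0.0043]
```

Call:
play_rows(increments="0.006 -0.001 0.002 0;0.005 0 0 0;0.004 0 0 0;0.003 0 0 0;0.001 0 0 0;0 0 0 0")

```text
clock: 8.65
position: [0.6301, -0.0398, 0.0641]
ee_rot: [-0.415, 0.57, 0.416, 0.574]
ft_force: [-0.6, 0.9, 0.0]
grip_width: 0.002
```

Call:
play_rows(increments="0.002 0 0 0;0.002 0 0 0;0.001 0 0 0;0.001 0 0 0")

```text
clock: 9.05
position: [0.6305, -0.0399, 0.0584]
ee_rot: [-0.415, 0.569, 0.416, 0.575]
ft_force: [-0.9, -0.5, 1.5]
grip_width: 0.001
```

Call:
play_rows(increments="0.0015 0 0 0;0.0015 0 0 0;0.001 0 0 0")

```text
clock: 9.35
position: [0.6305, -0.0398, 0.0547]
ee_rot: [-0.415, 0.569, 0.416, 0.575]
ft_force: [-2.8, 0.5, 4.7]
grip_width: -0.003
```

5.3 mm at 4.7 N, as wanted. Lifting clear.

Call:
play_rows(increments="-0.003 0 0 0;-0.005 0 0 0;-0.015 0 0 0;-0.03 0 0 0;-0.03 0 0 0;-0.015 0 0 0;0 0 0 0;0 0 0 0")

```text
clock: 10.15
position: [0.6301, -0.0408, 0.1605]
ee_rot: [-0.416, 0.569, 0.415, 0.575]
ft_force: [-0.3, 0.2, -0.5]
grip_width: 0.003
```

Run:
```python
from h import *
st((0.452,-0.0435,.15))
```

```text
t 10.15 p [ 0.6301 -0.0408  0.1605] F [-0.28  0.24 -0.46] w 0.003
delta tool [ 0.0092  0.1686 -0.0577]
```

Call:
play_rows(increments="0 0.03 -0.01 0;0 0.035 -0.012 0;0 0.035 -0.012 0;0 0.025 -0.009 0;0 0.012 -0.004 0;0 0.006 -0.002 0;0 0 0 0;0 0 0 0")

```text
clock: 10.95
position: [0.4705, -0.0428, 0.1525]
ee_rot: [-0.415, 0.572, 0.417, 0.572]
ft_force: [-0.1, -1.0, -0.9]
grip_width: -0.002
```

Run:
```python
from h import *
o,R,p=st((0.452,-0.0435,.075))
c=cam("wrist"); cv2.imwrite("pics/w5.png",c["img"])
hsv=cv2.cvtColor(c["img"],cv2.COLOR_BGR2HSV)
N,l,q,ce=cv2.connectedComponentsWithStats(cv2.inRange(hsv,(20,150,120),(33,255,255)))
for i in range(1,N):
    if q[i,4]>200: print(q[i],ce[i].round(1),wray(c,R,p,ce[i],.047).round(4))
```

```text
t 10.95 p [ 0.4705 -0.0428  0.1525] F [-0.12 -0.98 -0.94] w -0.002
delta tool [ 0.0776  0.0172 -0.0065]
[ 191   55   44   42 1456] [212.5  75.5] [ 0.3548 -0.0592  0.047 ]
[ 252  169   42   40 1350] [272.7 188.5] [ 0.4501 -0.044   0.047 ]
[146 220  40  29 802] [165.6 233.5] [ 0.4583 -0.1408  0.047 ]
```

View pics/w5.png

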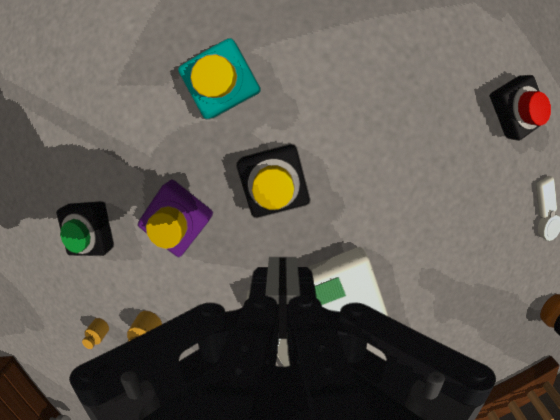

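The black-block yellow cap is at (273,189) in the wrist view, which puts it at (0.451, -0.044). The turquoise block at (212,75) and purple at (166,233) are well away.

Call:
play_rows(increments="0.005 0.009 -0.003 0;0.01 0.006 -0.003 0;0.02 0.002 0 0;0.02 0 0 0;0.01 0 0 0;0.004 0 0 0;0 0 0 0")

```text
clock: 11.7
position: [0.4503, -0.0441, 0.0782]
ee_rot: [-0.415, 0.573, 0.417, 0.571]
ft_force: [-0.2, -0.8, 0.0]
grip_width: -0.005
```

Run:
```python
from h import *
st((0.4515,-0.044,.06))
```

```text
t 11.7 p [ 0.4503 -0.0441  0.0782] F [-0.22 -0.84  0.01] w -0.005
delta tool [ 0.0182 -0.0012  0.0005]
```

Call:
play_rows(increments="0.006 -0.001 0 0;0.005 0 0 0;0.004 0 0 0;0.002 0 0 0;0 0 0 0")

```text
clock: 12.2
position: [0.4527, -0.0443, 0.0613]
ee_rot: [-0.416, 0.572, 0.416, 0.572]
ft_force: [-0.3, -0.1, 0.5]
grip_width: -0.001
```

Call:
play_rows(increments="0.002 0 0 0;0.002 0 0 0;0.002 0 0 0;0.002 0 0 0")

```text
clock: 12.6
position: [0.4531, -0.0443, 0.0533]
ee_rot: [-0.416, 0.572, 0.416, 0.572]
ft_force: [-0.9, -0.4, 2.1]
grip_width: -0.001
```

Call:
play_rows(increments="0.002 0 0 0;0.002 0 0 0;0.002 0 0 0")

```text
clock: 12.9
position: [0.4531, -0.0442, 0.047]
ee_rot: [-0.416, 0.572, 0.416, 0.572]
ft_force: [-1.1, 0.1, 2.9]
grip_width: 0.0
```

Call:
play_rows(increments="0.002 0 0 0;0.001 0 0 0")

```text
clock: 13.1
position: [0.4531, -0.0443, 0.0438]
ee_rot: [-0.416, 0.572, 0.416, 0.572]
ft_force: [-2.3, 0.4, 5.5]
grip_width: -0.001
```

Call:
play_rows(increments="-0.003 0 0 0;-0.006 0 0 0;-0.015 0 0 0;-0.03 0 0 0;-0.03 0 0 0;-0.03 0 0 0;-0.02 0 0 0;0 0 0 0;0 0 0 0;0 0 0 0")

```text
clock: 14.1
position: [0.4519, -0.0452, 0.1839]
ee_rot: [-0.415, 0.572, 0.416, 0.572]
ft_force: [0.1, 0.4, -0.3]
grip_width: -0.0
```

Run:
```python
from h import *
o,R,p=st()
c=cam("wrist"); cv2.imwrite("pics/w6.png",c["img"])
s=cam("side"); cv2.imwrite("pics/s6.png",s["img"])
c=cam("scene"); cv2.imwrite("pics/c6.png",cv2.resize(c["img"][160:280,120:370],None,fx=3.2,fy=3.2,interpolation=2))
```

```text
t 14.1 p [ 0.4519 -0.0452  0.1839] F [ 0.09  0.4  -0.35] w -0.0
```

View pics/w6.png

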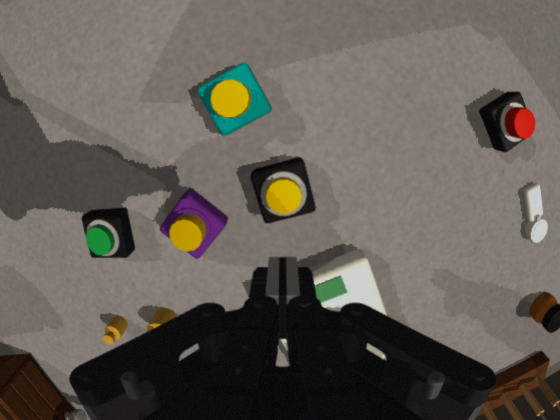

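View pics/s6.png

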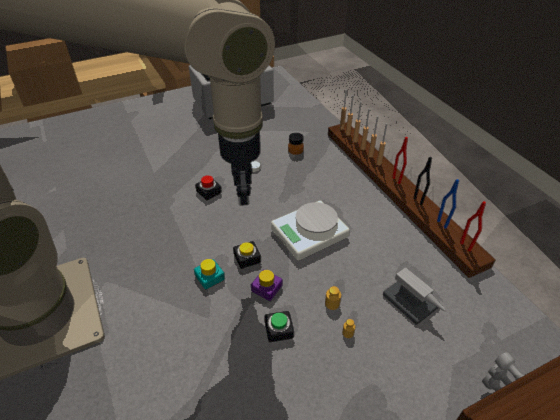

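View pics/c6.png

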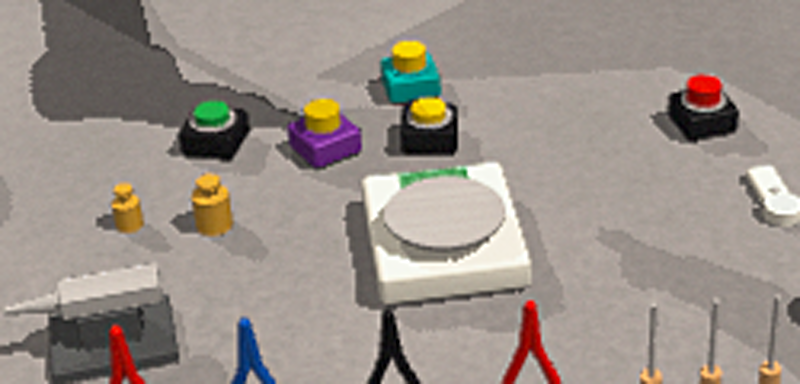

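The scene view shows the green cap (212,113 in the crop) and yellow cap (429,112) both sunk, compared with the red and look-alike caps still standing tall. The pan is up and nothing has shifted. Handing in.

```bash
python3 -c "
from workcell import workorder
print(workorder.hand_in())"
```

```text
the job is handed in; nothing more can be done
None
```

I pressed the green key, then the pan, then the yellow key on the black block, and handed the job in at about 14 s of the 51 s allowed. `hand_in()` reports no verdict.

| Step | Depth pressed (from nominal contact height) | Downward force |
|---|---|---|
| Green key | 12.5 mm | 6.9 N |
| Pan | 5.3 mm | 4.7 N |
| Yellow key | 12.2 mm | 5.5 N |

- **Keys in:** each key's depth and force together suggest its latch reached the full 8 mm. That is inferred, because latch travel can't be read directly. The force readings also carry about 1 N of noise.
- **Last pictures:** the green and yellow caps sit low and the pan is back up. The red key and the look-alike keys are still out. I saw no block or other item moved; I judged this by eye and did not measure it. The dish and part of the loupe were not clearly in view at the end.
- **Robot at hand-in:** the gripper was clear of everything, with the TCP at 184 mm height.
- **Disagreements:** the cameras agreed to about 4 mm on the green and yellow caps. The first wrist-camera estimate of the pan, taken at a slant, was about 1–2 cm off the other two views. A closer look settled it before I pressed.

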